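# Air out the bench incubator

## Task

Air out the wide incubator on the bench: pull its drop-down door by the bar handle all the way down, keep it fully open for at least two seconds, then push it back up until it is fully shut and let go. Keep the door of the narrow cabinet beside it shut.

Things in the scene. Friction and masses are not known exactly. Their poses are not given: they have to be found in the camera images.
- incubator_door (a joint): Angle of the wide incubator's drop door, rad: 0 shut (upright), grows as its top comes down towards the robot, 1.5 fully open at its stop. May start ajar. Incubator: white, fixed, 270 mm wide, 220 deep, 225 high. Door: white frame, glass window, 260 x 150 x 18 mm, 0.4 kg. Stiff hinge: the door stays where it is left; moving it takes 2 to 6 N at the bar.
- incubator_door_bar (a point): Middle of its bar handle: steel, 12 mm thick, level, 140 mm between end brackets, free all round, pinchable from above, turns in the fingers. It lies beyond the door's top edge: 195 mm from the hinge along the door, 20 mm out from its mid-plane; 265 mm above the bench when shut (40 mm over the cabinet top), 64 mm when fully open. y along the bar; when shut z up, x into the cabinet.
- incubator_door_hinge (a point): Middle of that door's hinge line, at its lower edge in mid-thickness, 70 mm above the bench, 9 mm in front of the cabinet. Axes turn with the door: y along the hinge (level; when shut, to the left seen from the robot), z from the hinge towards the door's top edge, x from its outer face inwards; when shut z is up and x points into the cabinet.
- drier_door (a joint): Angle of the drop door of the other cabinet, a slide drier beside the incubator, left or right: white, 180 mm wide, 160 deep, 225 high, solid door without window, shorter bar handle (90 mm). rad, 0 = shut, as it starts; leave it so.

How it is judged:
By the outcome, as a careful person would: the job done as asked, in the order asked, and still so for the second after the job is handed in, with the robot touching nothing.
It also fails if it takes over 45 s, if anything falls off the work surface, if the arm or the gripper's body presses on something with over 40 N, if the wrist force passes 120 N, or if a joint passes its speed limit or range.

## Robot

A 6-joint arm with a two-finger parallel gripper is mounted at the origin on the work surface. World frame = base frame: x ahead of the robot, y to its left, z up, the work surface at z = 0. Lengths are in mm, angles in rad, forces in N, time in s.
With the tool pointing down it reaches from about 275 to 1000 mm from the base axis. Payload 8.4 kg.
Tool frame: the origin (TCP) lies at the very end of the fingers, on their centre line; the grasp point (between the pads) lies 19 mm behind it; z points along the fingers, y is the line along which they close (so a half turn about z gives the same grasp; the last joint's range is limited). The gripper opens to 85 mm and grips with 20 to 120 N. Pads are 22 mm wide; open, the fingers measure 114 mm over their backs; the gripper's body (76 mm by 85 mm) begins 54 mm behind the grasp point. The pads swing forward as they close: fully open they stand 13 mm farther back than shut.
Start: joints at [-1.178, 0.353, 1.633, -0, 1.155, -0.002], TCP at [240.389, -576.924, 231.281] pointing down, gripper open.
Joint ranges: [-2.63, 2.63], [-0.92, 2.1], [0.06, 2.66], [-1.3, 4.44], [0, 2.69], [-3.02, 3.02]. Speed limits (rad/s): [2.22, 2.22, 2.79, 3.14, 3.14, 3.14].

## Interface

Orientations are given as [roll, pitch, yaw] about the fixed x, y, z axes, in that order (R = Rz(yaw) Ry(pitch) Rx(roll)).
In Python, from rig import r, vision gives the robot as it stands. The module is installed in compiled form; this text tells all that it offers.
- The arm moves only by the tool play_rows, never from a script. Its argument "steps" is a list of rows, each an object with "delta_pos": the shift along the tool's x, y, z in cm, a list of three; "yaw": the turn about the tool's z in rad; "jaw": the opening in per cent of the stroke, from 0 (shut) to 100 (fully open). A call has exactly 8 rows; each row is the pose to reach, as a shift and turn from the pose commanded when the call began, along the tool's axes at that moment; what a row does not reach only later rows make up. A row lasts 1/10 s, in which the tool goes at most 50 mm and 8.59 degrees, less where a joint would pass 70% of its speed; a pose out of reach is approached as far as the arm can. A call with a gripper value outside its range is refused whole. The fingers move at their own pace and stop on an object; "grip_force" is the grip in N (left out, the last holds). Time passes only in rows, so rows that repeat a pose let the fingers close, or fill a call up. It gives the time, the measured TCP pose, the force, the opening and the grip force at its end, in the units of the state.
- r.sense(): the state, without advancing time (a new reading comes with each control period).
- vision.grab_frame(name): name is "scene" or "top" or "wrist"; returns (picture, depth): 480x640x3 uint8, red, green, blue; 480x640 float32, mm along the optical axis (not along the pixel's ray), 0 where there is no reading.
- vision.calibration(name): a dict with "mtx" (3x3 intrinsics, pixels), "extrinsics" (4x4, takes a point from camera to world coordinates). Camera axes: x right, y down, z forward; pixel columns grow to the right and rows downward; lengths in mm; the calibration is good to about 2 mm. A picture is of the moment at which its call begins: read the wrist's pose just before it. calibration takes no time and is no camera call; for the wrist camera it gives the pose at the moment of the call.
- r.sign_off(): hands the job in; it is judged then, once.
Trained networks look in the newest picture that a camera, given by its name, has taken for a name from the list of things; names that differ only in an ending like _2 or _b are one class to them, and where a whole thing is asked for, a point or a joint stands for the part that bears it (a point fixed in the world has none). Each returns a list of dicts, best first, with "conf" (0 to 1); they miss things now and then, are a little off and sometimes report something else, mostly with a low value. They report only what shows in the picture. A call takes as long as a camera call.
- vision.cut_out(camera, thing): "region" (480x640 bool, what is visible of it) and "uv" ([column, row] in pixels, amid what is visible of it).
- vision.landmark_of(camera, thing): "uv" ([column, row] in pixels: a listed point, or the origin of a listed thing).
The state is a dict: "clock": time; "qpos": joint angles; "qvel": joint speeds; "joint_efforts": joint torques, N m; "eef_pos": TCP position; "tcp_rot": TCP orientation; "contact_force": force on the tool from outside, world axes, zero at the start; "wrist_torque": the same for the moment, N m; "opening": opening from 0.0 (shut) to 1.0 (fully open); "grasp_force": force on a finger pad.
Only numpy, scipy, OpenCV 4.12 (cv2) and the standard library are available. Lean on these libraries where they do the work, as an engineer would, in place of code of your own. Each camera call takes 0.05 s, during which the arm holds its last target. There are 200 camera calls.

## Working session

There is one attempt and no reset: what is moved stays moved. The work goes in short steps, Python scripts to look and compute and a tool call to move; the robot and the scene stay as the last step left them, time stands still between calls to the robot, and variables do not carry over. Pictures are saved under pics/ and viewed, at most 10 in all, crops included, and the job is handed in when it is done.

Besides the shell and the picture viewer there is one more tool, called after ">>>" by a JSON object that holds its "api" and its "payload", one argument or row to a line. play_rows: Moves the arm, as the interface text tells. Its arguments: {"type":"object","properties":{"steps":{"type":"array"},"grip_force":{"type":"number"}},"required":["steps"]}

```bash
mkdir -p pics; cat > h.py <<'E'
import numpy as np, cv2
from rig import r, vision
def px2w(cam, uv, d, cal=None):
    c=cal or vision.calibration(cam); K=np.array(c["mtx"]);T=np.array(c["extrinsics"])
    p=np.linalg.inv(K)@np.array([uv[0],uv[1],1.])*d
    return T[:3,:3]@p+T[:3,3]
def cloud(cam,depth,mask):
    c=vision.calibration(cam);K=np.array(c["mtx"]);T=np.array(c["extrinsics"])
    v,u=np.nonzero(mask&(depth>0));d=depth[v,u]
    P=np.linalg.inv(K)@(np.stack([u,v,np.ones_like(u)]).astype(float)*d)
    return (T[:3,:3]@P).T+T[:3,3]
E
python3 - <<'E'
from h import *
s=r.sense();print(s["clock"],s["eef_pos"],s["tcp_rot"])
for c in("scene","top"):
    im,d=vision.grab_frame(c);cv2.imwrite(f"pics/{c}0.png",im[:,:,::-1]);np.save(f"pics/{c}0.npy",d)
    print(c,np.round(vision.calibration(c)["extrinsics"],2).tolist())
    for t in("incubator_door_bar","incubator_door_hinge"):
        for l in vision.landmark_of(c,t)[:2]:
            u,v=map(int,l["uv"]);dd=d[v,u];print(t,l,dd,px2w(c,l["uv"],dd).round(1))
    for t in("incubator_door","drier_door"):
        for l in vision.cut_out(c,t)[:2]:
            P=cloud(c,d,l["region"]);print(t,l["conf"],l["uv"],len(P),np.percentile(P,[2,50,98],axis=0).round(0).tolist())
print(r.sense()["clock"])
E
```

```text
0.0 [ 240.20077164 -576.4586715   230.54674062] [-3.14015520e+00 -1.81458023e-05  3.94771308e-01]
scene [[0.95, -0.3, 0.11, 572.32], [-0.32, -0.89, 0.31, -251.13], [0.01, -0.33, -0.94, 918.72], [0.0, 0.0, 0.0, 1.0]]
incubator_door_bar {'uv': [352.3, 365.7], 'conf': 0.22} 672.6344 [ 638.  -234.   219.2]
incubator_door_hinge {'uv': [352.9, 365.5], 'conf': 0.58} 672.6344 [ 639.  -234.   219.4]
incubator_door 0.71 [345.1, 369.9] 3463 [[599.0, -355.0, -0.0], [629.0, -241.0, 219.0], [664.0, -113.0, 268.0]]
drier_door 0.66 [303.3, 179.4] 1833 [[652.0, 26.0, 80.0], [670.0, 84.0, 219.0], [692.0, 188.0, 272.0]]
top [[-0.02, -0.99, 0.1, 565.46], [-1.0, 0.02, 0.01, -19.35], [-0.02, -0.1, -0.99, 954.47], [0.0, 0.0, 0.0, 1.0]]
incubator_door_bar {'uv': [467.6, 254.0], 'conf': 0.97} 685.8477 [ 603.3 -234.7  266. ]
incubator_door_hinge {'uv': [464.6, 250.1], 'conf': 0.34} 687.537 [ 609.3 -230.8  264.9]
incubator_door 0.56 [452.6, 240.9] 3311 [[597.0, -353.0, 64.0], [628.0, -229.0, 217.0], [664.0, -103.0, 267.0]]
drier_door 0.95 [254.4, 218.3] 1898 [[650.0, 29.0, 81.0], [669.0, 101.0, 218.0], [689.0, 188.0, 271.0]]
0.5
```

```bash
python3 - <<'E'
from h import *
a=cv2.imread("pics/scene0.png");b=cv2.imread("pics/top0.png")
cv2.imwrite("pics/both.png",np.hstack([a[60:480,180:560],b[60:480,180:580]]))
for c in("scene","top"):
    d=np.load(f"pics/{c}0.npy");P=cloud(c,d,d>0)
    z=P[:,2]
    for nm,y0,y1 in(("inc",-400,-50),("dri",0,220)):
        m=(z>258)&(z<290)&(P[:,0]>540)&(P[:,0]<720)&(P[:,1]>y0)&(P[:,1]<y1);Q=P[m]
        # bar as rotated rect
        print(c,nm,len(Q),cv2.minAreaRect(Q[:,:2].astype(np.float32)) if len(Q)>5 else 0,np.percentile(Q,[2,50,98],axis=0).round(0).tolist())
        f=cv2.fitLine(Q[:,:2].astype(np.float32),cv2.DIST_HUBER,0,.01,.01).ravel();print("line",f)
        m=(z>215)&(z<235)&(P[:,0]>550)&(P[:,1]>y0)&(P[:,1]<y1);print("cab top",cv2.minAreaRect(P[m][:,:2].astype(np.float32)))
E
```

```text
scene inc 919 ((609.3369140625, -236.26731872558594), (11.802724838256836, 151.05946350097656), 8.38217544555664) [[596.0, -307.0, 262.0], [609.0, -240.0, 266.0], [622.0, -166.0, 269.0]]
line [ 1.4444235e-01 -9.8951322e-01  6.0930835e+02 -2.3877249e+02]
cab top ((748.03369140625, -215.81080627441406), (264.3824768066406, 270.19805908203125), 8.45035171508789)
scene dri 386 ((659.7611694335938, 112.30624389648438), (98.56782531738281, 11.792618751525879), 83.52651977539062) [[650.0, 64.0, 264.0], [659.0, 109.0, 270.0], [668.0, 159.0, 273.0]]
line [1.11068405e-01 9.93812740e-01 6.59101318e+02 1.09391083e+02]
cab top ((751.7470703125, 103.49089050292969), (182.78884887695312, 194.1621551513672), 83.3130874633789)
top inc 771 ((606.7562255859375, -235.3109130859375), (11.916565895080566, 150.54119873046875), 8.42025375366211) [[593.0, -305.0, 260.0], [607.0, -234.0, 265.0], [620.0, -164.0, 267.0]]
line [ 1.4673969e-01 -9.8917514e-01  6.0651831e+02 -2.3440996e+02]
cab top ((741.48779296875, -216.21885681152344), (272.6795349121094, 271.1413879394531), 8.462508201599121)
top dri 499 ((657.6884155273438, 113.63082122802734), (100.17760467529297, 12.082000732421875), 83.642822265625) [[648.0, 66.0, 264.0], [657.0, 113.0, 268.0], [667.0, 160.0, 271.0]]
line [1.1254444e-01 9.9364668e-01 6.5699243e+02 1.1296697e+02]
cab top ((749.5940551757812, 103.81643676757812), (180.6897735595703, 195.4669647216797), 83.52228546142578)
```

View pics/both.png

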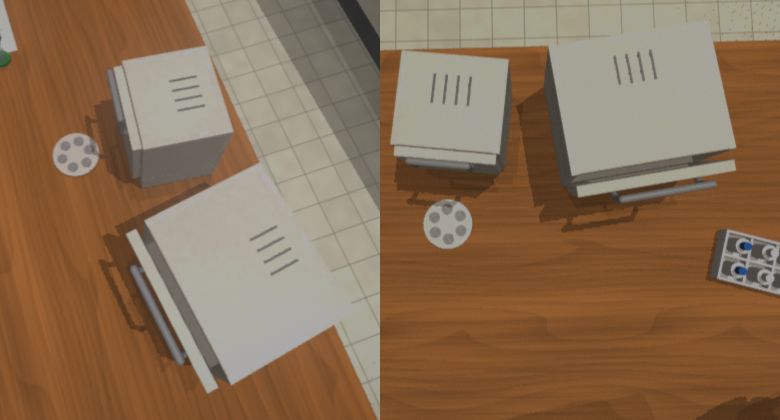

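The picture shows the incubator on the right with its door ajar: the bar is around top-image pixel (465,250). The drier is on the left and shut. There is a rack at the right (about 550,325) and a loose disc near (247,283). Next I'll work out the hinge, the current angle and the clearances.

```bash
python3 - <<'E'
from h import *
a=0.147;ex=np.array([np.cos(a),np.sin(a)]);ey=np.array([-np.sin(a),np.cos(a)]);B=np.array([608,-235.5])
for c in("scene","top"):
    d=np.load(f"pics/{c}0.npy");P=cloud(c,d,d>0);Q=np.c_[(P[:,:2]-B)@ex,(P[:,:2]-B)@ey,P[:,2]]
    m=(Q[:,2]>220)&(Q[:,2]<232)&(abs(Q[:,1])<100)&(Q[:,0]>-20)&(Q[:,0]<300)
    h,e=np.histogram(Q[m,0],bins=np.arange(-20,300,5));print(c,"cab top x:",[(int(x),int(n)) for x,n in zip(e,h) if n][:8],[int(x) for x,n in zip(e,h) if n>5][-1], Q[m,0].max())
    m=(Q[:,2]>205)&(Q[:,2]<232)&(abs(Q[:,1])<100)&(Q[:,0]>5)&(Q[:,0]<60)
    for lo in range(5,60,5):
        k=m&(Q[:,0]>=lo)&(Q[:,0]<lo+5)
        if k.any():print(lo,k.sum(),np.median(Q[k,2]).round(1),end="; ")
    m=(Q[:,2]>215)&(abs(Q[:,1])<250)&(Q[:,0]>60)&(Q[:,0]<220);print("\ncab y",np.percentile(Q[m&(Q[:,1]<190),1],[1,99]))
    # obstacles in sweep zone
    m=(Q[:,2]>8)&(Q[:,2]<200)&(Q[:,0]<-12)&(Q[:,0]>-260)&(abs(Q[:,1])<260)
    h,_,_=np.histogram2d(Q[m,0],Q[m,1],bins=[np.arange(-260,1,40),np.arange(-260,261,20)]);print(h.astype(int))
E
```

```text
scene cab top x: [(5, 1), (10, 2), (15, 4), (20, 30), (25, 66), (30, 123), (35, 3), (50, 247)] 270 273.63615457054084
5 1 228.2; 10 43 215.3; 15 271 217.7; 20 461 218.1; 25 451 218.7; 30 454 219.3; 35 34 216.7; 50 303 222.9; 55 454 224.5; 
cab y [-133.5683821  130.7745986]
[[0 0 0 0 0 0 0 0 0 0 0 0 0 0 0 0 0 0 0 0 0 0 0 0 0 0]
 [0 0 0 0 0 0 0 0 0 0 0 0 0 0 0 0 0 0 0 0 0 0 0 0 0 0]
 [0 0 0 0 0 0 0 0 0 0 0 0 0 0 0 0 0 0 0 0 0 0 0 0 0 0]
 [0 0 0 0 0 0 0 0 0 0 0 0 0 0 0 0 0 0 0 0 0 0 0 0 0 0]
 [0 0 0 0 0 0 0 0 0 0 0 0 0 0 0 0 0 0 0 0 0 0 0 0 0 0]
 [0 0 0 0 0 0 0 0 0 0 0 0 0 0 0 0 0 0 0 0 0 0 0 0 0 0]]
top cab top x: [(-5, 1), (0, 4), (5, 12), (15, 1), (20, 5), (25, 13), (30, 21), (50, 365)] 270 271.232966828801
5 34 216.2; 10 44 212.6; 15 385 216.6; 20 381 217.2; 25 374 217.8; 30 265 217.9; 50 409 222.6; 55 380 223.5; 
cab y [-132.61090155  132.93054455]
[[ 59  27   1   0   0   0   0   0   0   0   0   0   0   0   0   0   0   0
    0   0   0   0   0   0   0   0]
 [253  81 305  72  58  33  17   0   0   0   0   0   0   0   0   0   0   0
    0   0   0   0   0   0   0   0]
 [ 85 281 137  65 220 252  35   0   0   0   0   0   0   0   0   0   0   0
    0   0   0   0   0   0   0   0]
 [ 53 127  62 229 249  59   0   0   0   0   0   0   0   0   0   0   0   0
    0   0   0   0   0   0   0   0]
 [  0   0   0  10  36   0   0   0   0   0   0   0   0   0   0   0   0   0
    0   0   0   0   0   0   0   0]
 [  0   0   0   0   0   0   0   0   0   0   0   0   0   0   0   0   0   0
    0   0   0   0   0   0   0   0]]
```

>>> {"api": "play_rows", "payload": {
  "steps": [
    {"delta_pos": [0, 0, -5], "yaw": -0.14, "jaw": 70},
    {"delta_pos": [0, 0, -9], "yaw": -0.28, "jaw": 70},
    {"delta_pos": [0, 0, -13], "yaw": -0.42, "jaw": 70},
    {"delta_pos": [0, 0, -17], "yaw": -0.56, "jaw": 70},
    {"delta_pos": [0, 0, -17], "yaw": -0.7, "jaw": 70},
    {"delta_pos": [0, 0, -17], "yaw": -0.84, "jaw": 70},
    {"delta_pos": [0, 0, -17], "yaw": -0.98, "jaw": 70},
    {"delta_pos": [0, 0, -17], "yaw": -1.12, "jaw": 70}
  ],
  "grip_force": 30
}}

```text
clock: 1.3
eef_pos: [240.3, -576.9, 401.4]
tcp_rot: [3.142, 0.0, 1.521]
contact_force: [1.0, 0.5, 1.4]
opening: 0.702
grasp_force: 0.0
```

>>> {"api": "play_rows", "payload": {
  "steps": [
    {"delta_pos": [3.4, 3.4, 0], "yaw": -0.03, "jaw": 70},
    {"delta_pos": [6.8, 6.7, 0], "yaw": -0.06, "jaw": 70},
    {"delta_pos": [10.2, 10.0, 0], "yaw": -0.09, "jaw": 70},
    {"delta_pos": [13.6, 13.3, 0], "yaw": -0.12, "jaw": 70},
    {"delta_pos": [17.0, 16.6, 0], "yaw": -0.15, "jaw": 70},
    {"delta_pos": [20.4, 19.9, 0], "yaw": -0.18, "jaw": 70},
    {"delta_pos": [23.8, 23.2, 0], "yaw": -0.197, "jaw": 70},
    {"delta_pos": [27.2, 26.5, 0], "yaw": -0.197, "jaw": 70}
  ]
}}

```text
clock: 2.1
eef_pos: [521.4, -318.6, 401.5]
tcp_rot: [3.141, 0.0, 1.712]
contact_force: [-0.0, -0.2, -0.1]
opening: 0.7
grasp_force: 0.0
```

```bash
python3 - <<'E'
from h import *
a=0.147;ex=np.array([np.cos(a),np.sin(a)]);ey=np.array([-np.sin(a),np.cos(a)]);B=np.array([608,-235.5])
d=np.load("pics/top0.npy");P=cloud("top",d,d>0);Q=np.c_[(P[:,:2]-B)@ex,(P[:,:2]-B)@ey,P[:,2]]
m=(Q[:,2]>8)&(Q[:,2]<200)&(Q[:,0]<-12)&(Q[:,0]>-260)&(Q[:,1]<-100)&(Q[:,1]>-260)
print("rack",np.percentile(Q[m],[0,50,99,100],axis=0).round(0).tolist())
k=m&(Q[:,1]>-150);print(Q[k].max(0))
s=r.sense();p=np.array(s["eef_pos"]);y=s["tcp_rot"][2]
print(p,y);D=np.r_[B,300]-p
print("tool delta cm",D[0]*np.cos(y)+D[1]*np.sin(y),D[0]*np.sin(y)-D[1]*np.cos(y),-D[2],"yaw",y-(np.pi/2+a))
E
```

```text
rack [[-238.0, -260.0, 8.0], [-162.0, -203.0, 34.0], [-97.0, -138.0, 74.0], [-93.0, -134.0, 77.0]]
[-146.42797452 -134.35801851   36.39822261]
[ 521.3742874  -318.63082045  401.53200659] 1.7124218558057518
tool delta cm 70.07106215297944 97.49253120918344 101.53200659069819 yaw -0.005374470989144786
```

>>> {"api": "play_rows", "payload": {
  "steps": [
    {"delta_pos": [3, 3.5, 0], "yaw": -0.005, "jaw": 70},
    {"delta_pos": [5, 7, 1], "yaw": -0.005, "jaw": 70},
    {"delta_pos": [7.0, 9.75, 3], "yaw": -0.005, "jaw": 70},
    {"delta_pos": [7.0, 9.75, 6], "yaw": -0.005, "jaw": 70},
    {"delta_pos": [7.0, 9.75, 9], "yaw": -0.005, "jaw": 70},
    {"delta_pos": [7.0, 9.75, 10.2], "yaw": -0.005, "jaw": 70},
    {"delta_pos": [7.0, 9.75, 10.2], "yaw": -0.005, "jaw": 70},
    {"delta_pos": [7.0, 9.75, 10.2], "yaw": -0.005, "jaw": 70}
  ]
}}

```text
clock: 2.9
eef_pos: [607.3, -237.6, 300.6]
tcp_rot: [3.14, 0.001, 1.716]
contact_force: [0.2, 0.4, -0.1]
opening: 0.695
grasp_force: 0.0
```

```bash
python3 - <<'E'
from h import *
s=r.sense();print(s["clock"],s["eef_pos"],s["tcp_rot"])
im,d=vision.grab_frame("wrist");cv2.imwrite("pics/wrist1.png",im[:,:,::-1])
P=cloud("wrist",d,d>0);m=(P[:,2]>250)&(P[:,2]<285)&(abs(P[:,0]-608)<40)&(abs(P[:,1]+235)<100);Q=P[m]
print(len(Q),cv2.minAreaRect(Q[:,:2].astype(np.float32)) if len(Q)>5 else 0,np.percentile(Q[:,2],[5,50,95]) if len(Q) else 0)
E
```

```text
2.9 [ 607.31551857 -237.62318414  300.58669262] [3.14035998e+00 6.66821446e-04 1.71635234e+00]
5290 ((609.212890625, -237.42404174804688), (12.012171745300293, 150.35177612304688), 8.413703918457031) [264.56530924 267.76620487 269.24973584]
```

View pics/wrist1.png

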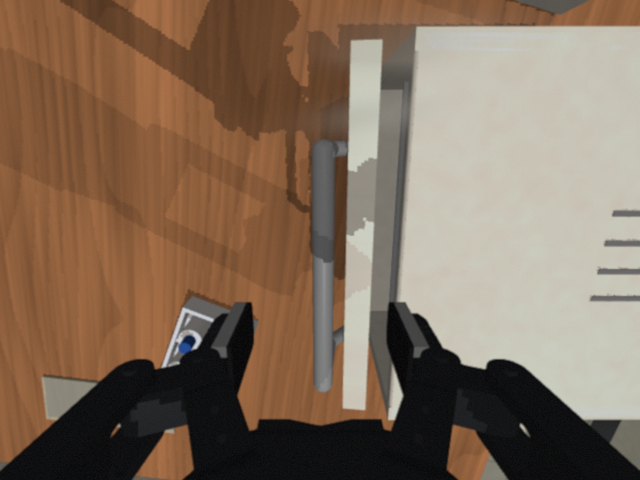

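The wrist view shows the bar (column 323, rows 145–390) centred between the fingertips (240 and 395). I'll go down and pinch it.

>>> {"api": "play_rows", "payload": {
  "steps": [
    {"delta_pos": [0, 0.15, 2], "yaw": 0, "jaw": 70},
    {"delta_pos": [0, 0.15, 4], "yaw": 0, "jaw": 70},
    {"delta_pos": [0, 0.15, 5.8], "yaw": 0, "jaw": 70},
    {"delta_pos": [0, 0.15, 5.8], "yaw": 0, "jaw": 40},
    {"delta_pos": [0, 0.15, 5.8], "yaw": 0, "jaw": 20},
    {"delta_pos": [0, 0.15, 5.8], "yaw": 0, "jaw": 0},
    {"delta_pos": [0, 0.15, 5.8], "yaw": 0, "jaw": 0},
    {"delta_pos": [0, 0.15, 5.8], "yaw": 0, "jaw": 0}
  ],
  "grip_force": 30
}}

```text
clock: 3.75
eef_pos: [609.2, -237.4, 243.2]
tcp_rot: [3.139, 0.002, 1.717]
contact_force: [-0.2, -0.5, 6.8]
opening: 0.125
grasp_force: 29.4
```

```bash
python3 - <<'E'
import numpy as np
o=lambda t:20*np.cos(t)+195*np.sin(t)
u=lambda t:195*np.cos(t)-20*np.sin(t)
T=np.linspace(.108,1.5,25)
for k in range(3):
    t0=T[8*k];print([(round((o(t0)-o(t))/10,2),round((u(t0)-u(t))/10,2)) for t in T[8*k+1:8*k+9]],T[8*k+8])
E
```

```text
[(np.float64(-1.1), np.float64(0.27)), (np.float64(-2.19), np.float64(0.6)), (np.float64(-3.26), np.float64(1.0)), (np.float64(-4.3), np.float64(1.45)), (np.float64(-5.31), np.float64(1.97)), (np.float64(-6.29), np.float64(2.54)), (np.float64(-7.24), np.float64(3.17)), (np.float64(-8.15), np.float64(3.86))] 0.572
[(np.float64(-0.87), np.float64(0.74)), (np.float64(-1.69), np.float64(1.52)), (np.float64(-2.47), np.float64(2.35)), (np.float64(-3.19), np.float64(3.22)), (np.float64(-3.87), np.float64(4.14)), (np.float64(-4.49), np.float64(5.09)), (np.float64(-5.05), np.float64(6.08)), (np.float64(-5.56), np.float64(7.1))] 1.036
[(np.float64(-0.45), np.float64(1.05)), (np.float64(-0.83), np.float64(2.12)), (np.float64(-1.15), np.float64(3.21)), (np.float64(-1.41), np.float64(4.31)), (np.float64(-1.61), np.float64(5.43)), (np.float64(-1.74), np.float64(6.56)), (np.float64(-1.8), np.float64(7.7)), (np.float64(-1.8), np.float64(8.83))] 1.5
```

>>> {"api": "play_rows", "payload": {
  "steps": [
    {"delta_pos": [0, -1.1, 0.27], "yaw": 0, "jaw": 0},
    {"delta_pos": [0, -2.19, 0.6], "yaw": 0, "jaw": 0},
    {"delta_pos": [0, -3.26, 1.0], "yaw": 0, "jaw": 0},
    {"delta_pos": [0, -4.3, 1.45], "yaw": 0, "jaw": 0},
    {"delta_pos": [0, -5.31, 1.97], "yaw": 0, "jaw": 0},
    {"delta_pos": [0, -6.29, 2.54], "yaw": 0, "jaw": 0},
    {"delta_pos": [0, -7.24, 3.17], "yaw": 0, "jaw": 0},
    {"delta_pos": [0, -8.15, 3.86], "yaw": 0, "jaw": 0}
  ]
}}

```text
clock: 4.55
eef_pos: [527.1, -249.2, 202.1]
tcp_rot: [3.141, 0.0, 1.717]
contact_force: [0.5, -3.2, 3.6]
opening: 0.126
grasp_force: 30.3
```

>>> {"api": "play_rows", "payload": {
  "steps": [
    {"delta_pos": [0, -0.87, 0.74], "yaw": 0, "jaw": 0},
    {"delta_pos": [0, -1.69, 1.52], "yaw": 0, "jaw": 0},
    {"delta_pos": [0, -2.47, 2.35], "yaw": 0, "jaw": 0},
    {"delta_pos": [0, -3.19, 3.22], "yaw": 0, "jaw": 0},
    {"delta_pos": [0, -3.87, 4.14], "yaw": 0, "jaw": 0},
    {"delta_pos": [0, -4.49, 5.09], "yaw": 0, "jaw": 0},
    {"delta_pos": [0, -5.05, 6.08], "yaw": 0, "jaw": 0},
    {"delta_pos": [0, -5.56, 7.1], "yaw": 0, "jaw": 0}
  ]
}}

```text
clock: 5.35
eef_pos: [472.9, -257.1, 131.1]
tcp_rot: [3.14, 0.001, 1.716]
contact_force: [6.4, -2.6, 0.4]
opening: 0.128
grasp_force: 29.3
```

>>> {"api": "play_rows", "payload": {
  "steps": [
    {"delta_pos": [0, -0.43, 1.05], "yaw": 0, "jaw": 0},
    {"delta_pos": [0, -0.79, 2.12], "yaw": 0, "jaw": 0},
    {"delta_pos": [0, -1.1, 3.21], "yaw": 0, "jaw": 0},
    {"delta_pos": [0, -1.35, 4.31], "yaw": 0, "jaw": 0},
    {"delta_pos": [0, -1.54, 5.43], "yaw": 0, "jaw": 0},
    {"delta_pos": [0, -1.66, 6.56], "yaw": 0, "jaw": 0},
    {"delta_pos": [0, -1.7, 7.7], "yaw": 0, "jaw": 0},
    {"delta_pos": [0, -1.7, 8.7], "yaw": 0, "jaw": 0}
  ]
}}

```text
clock: 6.15
eef_pos: [457.5, -259.8, 45.7]
tcp_rot: [3.138, 0.001, 1.716]
contact_force: [-3.0, 2.1, 52.2]
opening: 0.124
grasp_force: 36.8
```

```bash
python3 - <<'E'
from h import *
a=0.147;ex=np.array([np.cos(a),np.sin(a)]);ey=np.array([-np.sin(a),np.cos(a)]);B=np.array([609.2,-237.4])
for c in("scene","top"):
    im,d=vision.grab_frame(c);cv2.imwrite(f"pics/{c}1.png",im[:,:,::-1])
    P=cloud(c,d,d>0);Q=np.c_[(P[:,:2]-B)@ex,(P[:,:2]-B)@ey,P[:,2]]
    for lo in range(-190,40,15):
        m=(Q[:,0]>lo)&(Q[:,0]<lo+15)&(abs(Q[:,1])>60)&(abs(Q[:,1])<125)&(Q[:,2]>40)&(Q[:,2]<150)
        if m.sum()>20:print(c,lo,m.sum(),np.median(Q[m,2]).round(1))
s=r.sense();print(s["eef_pos"],s["contact_force"])
E
```

```text
scene -160 68 68.1
scene -145 69 66.1
scene -130 99 65.1
scene -115 325 88.7
scene -100 682 88.2
scene -85 683 86.8
scene -70 671 81.7
scene -55 657 80.6
scene -40 652 79.5
scene -25 650 78.5
scene -10 628 77.3
scene 5 632 80.1
scene 20 620 79.7
scene 35 366 78.4
top -160 66 66.7
top -145 47 65.4
top -130 83 64.2
top -115 350 87.8
top -100 560 86.9
top -85 560 85.1
top -70 551 80.6
top -55 546 79.5
top -40 538 78.5
top -25 534 77.3
top -10 530 76.3
top 5 528 79.2
top 20 521 78.5
top 35 323 75.9
[ 457.37780182 -259.88251682   45.05463573] [ 7.6007509  -3.27259585  2.86873851]
```

The door's slope is about 0.07, which matches 1.5 rad at the stop. I'll hold it there with light downward pressure.

>>> {"api": "play_rows", "payload": {
  "steps": [
    {"delta_pos": [0, 0, 0.1], "yaw": 0, "jaw": 0},
    {"delta_pos": [0, 0, 0.15], "yaw": 0, "jaw": 0},
    {"delta_pos": [0, 0, 0.15], "yaw": 0, "jaw": 0},
    {"delta_pos": [0, 0, 0.15], "yaw": 0, "jaw": 0},
    {"delta_pos": [0, 0, 0.15], "yaw": 0, "jaw": 0},
    {"delta_pos": [0, 0, 0.15], "yaw": 0, "jaw": 0},
    {"delta_pos": [0, 0, 0.15], "yaw": 0, "jaw": 0},
    {"delta_pos": [0, 0, 0.15], "yaw": 0, "jaw": 0}
  ]
}}

```text
clock: 7.05
eef_pos: [457.4, -259.9, 44.8]
tcp_rot: [3.138, 0.002, 1.717]
contact_force: [3.1, 0.5, 22.2]
opening: 0.128
grasp_force: 34.4
```

>>> {"api": "play_rows", "payload": {
  "steps": [
    {"delta_pos": [0, 0, 0], "yaw": 0, "jaw": 0},
    {"delta_pos": [0, 0, 0], "yaw": 0, "jaw": 0},
    {"delta_pos": [0, 0, 0], "yaw": 0, "jaw": 0},
    {"delta_pos": [0, 0, 0], "yaw": 0, "jaw": 0},
    {"delta_pos": [0, 0, 0], "yaw": 0, "jaw": 0},
    {"delta_pos": [0, 0, 0], "yaw": 0, "jaw": 0},
    {"delta_pos": [0, 0, 0], "yaw": 0, "jaw": 0},
    {"delta_pos": [0, 0, 0], "yaw": 0, "jaw": 0}
  ]
}}

```text
clock: 7.85
eef_pos: [457.4, -259.9, 44.8]
tcp_rot: [3.138, 0.002, 1.717]
contact_force: [3.3, -0.1, 22.4]
opening: 0.128
grasp_force: 34.4
```

>>> {"api": "play_rows", "payload": {
  "steps": [
    {"delta_pos": [0, 0, 0], "yaw": 0, "jaw": 0},
    {"delta_pos": [0, 0, 0], "yaw": 0, "jaw": 0},
    {"delta_pos": [0, 0, 0], "yaw": 0, "jaw": 0},
    {"delta_pos": [0, 0, 0], "yaw": 0, "jaw": 0},
    {"delta_pos": [0, 0, 0], "yaw": 0, "jaw": 0},
    {"delta_pos": [0, 0, 0], "yaw": 0, "jaw": 0},
    {"delta_pos": [0, 0, 0], "yaw": 0, "jaw": 0},
    {"delta_pos": [0, 0, 0], "yaw": 0, "jaw": 0}
  ]
}}

```text
clock: 8.65
eef_pos: [457.4, -259.9, 44.8]
tcp_rot: [3.138, 0.002, 1.717]
contact_force: [4.0, 0.9, 21.2]
opening: 0.125
grasp_force: 34.4
```

>>> {"api": "play_rows", "payload": {
  "steps": [
    {"delta_pos": [0, 0, 0], "yaw": 0, "jaw": 0},
    {"delta_pos": [0, 0, 0], "yaw": 0, "jaw": 0},
    {"delta_pos": [0, 0, 0], "yaw": 0, "jaw": 0},
    {"delta_pos": [0, 0, 0], "yaw": 0, "jaw": 0},
    {"delta_pos": [0, 0, 0], "yaw": 0, "jaw": 0},
    {"delta_pos": [0, 0, 0], "yaw": 0, "jaw": 0},
    {"delta_pos": [0, 0, 0], "yaw": 0, "jaw": 0},
    {"delta_pos": [0, 0, 0], "yaw": 0, "jaw": 0}
  ]
}}

```text
clock: 9.45
eef_pos: [457.4, -259.9, 44.8]
tcp_rot: [3.138, 0.002, 1.717]
contact_force: [3.5, 0.5, 21.5]
opening: 0.129
grasp_force: 34.4
```

```bash
python3 - <<'E'
import numpy as np
o=lambda t:20*np.cos(t)+195*np.sin(t)
u=lambda t:195*np.cos(t)-20*np.sin(t)
T=np.linspace(1.5,0,33)
for k in range(4):
    t0=T[8*k];print([(round(float(o(t0)-o(t))/10,2),round(float(u(t0)-u(t))/10,2)) for t in T[8*k+1:8*k+9]],T[8*k+8])
E
```

```text
[(-0.01, -0.92), (0.03, -1.84), (0.11, -2.75), (0.23, -3.66), (0.39, -4.57), (0.6, -5.46), (0.85, -6.35), (1.14, -7.22)] 1.125
[(0.33, -0.86), (0.7, -1.7), (1.11, -2.52), (1.55, -3.32), (2.04, -4.11), (2.56, -4.86), (3.11, -5.6), (3.7, -6.3)] 0.75
[(0.62, -0.68), (1.27, -1.32), (1.95, -1.94), (2.66, -2.52), (3.4, -3.07), (4.16, -3.59), (4.95, -4.07), (5.75, -4.51)] 0.375
[(0.83, -0.4), (1.67, -0.77), (2.53, -1.09), (3.4, -1.37), (4.29, -1.61), (5.19, -1.81), (6.09, -1.97), (7.0, -2.09)] 0.0
```

View pics/top1.png

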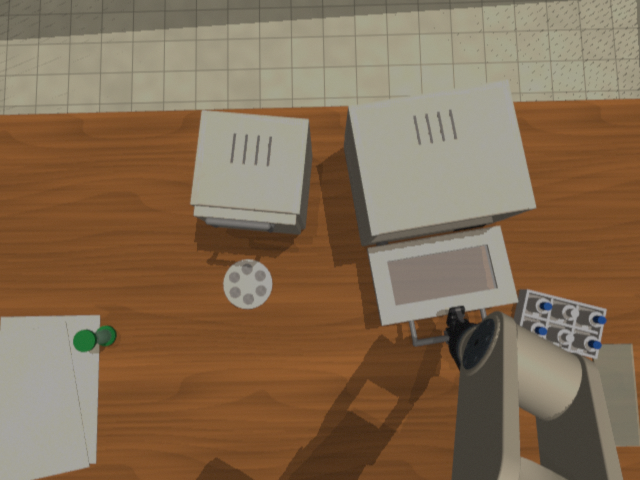

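The door lies flat open (around 440,275), clear of the rack (565,322), and it has been held for over 3 s. Now I'll close it.

>>> {"api": "play_rows", "payload": {
  "steps": [
    {"delta_pos": [0, 0, -1.0], "yaw": 0, "jaw": 0},
    {"delta_pos": [0, 0.03, -1.94], "yaw": 0, "jaw": 0},
    {"delta_pos": [0, 0.11, -2.85], "yaw": 0, "jaw": 0},
    {"delta_pos": [0, 0.23, -3.76], "yaw": 0, "jaw": 0},
    {"delta_pos": [0, 0.39, -4.67], "yaw": 0, "jaw": 0},
    {"delta_pos": [0, 0.6, -5.56], "yaw": 0, "jaw": 0},
    {"delta_pos": [0, 0.85, -6.45], "yaw": 0, "jaw": 0},
    {"delta_pos": [0, 1.14, -7.32], "yaw": 0, "jaw": 0}
  ]
}}

```text
clock: 10.25
eef_pos: [467.8, -258.0, 115.9]
tcp_rot: [3.14, 0.001, 1.717]
contact_force: [10.0, -5.0, -9.7]
opening: 0.126
grasp_force: 31.3
```

>>> {"api": "play_rows", "payload": {
  "steps": [
    {"delta_pos": [0, 0.33, -0.86], "yaw": 0, "jaw": 0},
    {"delta_pos": [0, 0.7, -1.7], "yaw": 0, "jaw": 0},
    {"delta_pos": [0, 1.11, -2.52], "yaw": 0, "jaw": 0},
    {"delta_pos": [0, 1.55, -3.32], "yaw": 0, "jaw": 0},
    {"delta_pos": [0, 2.04, -4.11], "yaw": 0, "jaw": 0},
    {"delta_pos": [0, 2.56, -4.86], "yaw": 0, "jaw": 0},
    {"delta_pos": [0, 3.11, -5.6], "yaw": 0, "jaw": 0},
    {"delta_pos": [0, 3.7, -6.3], "yaw": 0, "jaw": 0}
  ]
}}

```text
clock: 11.05
eef_pos: [500.9, -253.0, 178.0]
tcp_rot: [-3.136, -0.0, 1.718]
contact_force: [-5.1, -9.6, -1.5]
opening: 0.124
grasp_force: 30.6
```

>>> {"api": "play_rows", "payload": {
  "steps": [
    {"delta_pos": [0, 0.62, -0.68], "yaw": 0, "jaw": 0},
    {"delta_pos": [0, 1.27, -1.32], "yaw": 0, "jaw": 0},
    {"delta_pos": [0, 1.95, -1.94], "yaw": 0, "jaw": 0},
    {"delta_pos": [0, 2.66, -2.52], "yaw": 0, "jaw": 0},
    {"delta_pos": [0, 3.4, -3.07], "yaw": 0, "jaw": 0},
    {"delta_pos": [0, 4.16, -3.59], "yaw": 0, "jaw": 0},
    {"delta_pos": [0, 4.95, -4.07], "yaw": 0, "jaw": 0},
    {"delta_pos": [0, 5.75, -4.51], "yaw": 0, "jaw": 0}
  ]
}}

```text
clock: 11.85
eef_pos: [556.2, -244.8, 225.0]
tcp_rot: [-3.133, -0.001, 1.717]
contact_force: [-17.6, -5.2, 22.2]
opening: 0.129
grasp_force: 32.9
```

>>> {"api": "play_rows", "payload": {
  "steps": [
    {"delta_pos": [0, 0.8, -0.5], "yaw": 0, "jaw": 0},
    {"delta_pos": [0, 1.62, -0.92], "yaw": 0, "jaw": 0},
    {"delta_pos": [0, 2.48, -1.24], "yaw": 0, "jaw": 0},
    {"delta_pos": [0, 3.35, -1.52], "yaw": 0, "jaw": 0},
    {"delta_pos": [0, 4.24, -1.76], "yaw": 0, "jaw": 0},
    {"delta_pos": [0, 5.14, -1.96], "yaw": 0, "jaw": 0},
    {"delta_pos": [0, 6.0, -2.1], "yaw": 0, "jaw": 0},
    {"delta_pos": [0, 6.7, -2.15], "yaw": 0, "jaw": 0}
  ]
}}

```text
clock: 12.65
eef_pos: [625.3, -234.6, 246.2]
tcp_rot: [-3.138, -0.0, 1.717]
contact_force: [-6.2, -2.3, 15.0]
opening: 0.126
grasp_force: 33.5
```

```bash
cat > g.py <<'E'
from h import *
import sys
a=0.147;ex=np.array([np.cos(a),np.sin(a)]);ey=np.array([-np.sin(a),np.cos(a)]);B=np.array([609.2,-237.4])
s=r.sense();print(s["eef_pos"],s["contact_force"])
for c in("scene","top"):
    im,d=vision.grab_frame(c);cv2.imwrite(f"pics/{c}{sys.argv[1]}.png",im[:,:,::-1])
    P=cloud(c,d,d>0);Q=np.c_[(P[:,:2]-B)@ex,(P[:,:2]-B)@ey,P[:,2]]
    m=(Q[:,2]>208)&(Q[:,2]<222)&(Q[:,0]>0)&(Q[:,0]<80)&(abs(Q[:,1])>60)&(abs(Q[:,1])<125)
    h,e=np.histogram(Q[m,0],bins=np.arange(0,82,3));print(c,dict(zip(e.tolist(),h.tolist())))
    m=(Q[:,2]>258)&(Q[:,2]<280)&(abs(Q[:,0])<50)&(abs(Q[:,1])>45)&(abs(Q[:,1])<72);print("bar x,z",np.median(Q[m],axis=0).round(1),m.sum())
E
python3 g.py 2
```

```text
[ 625.317556   -234.62872487  246.22226896] [-6.2140754  -2.26165511 14.98507802]
scene {0: 0, 3: 0, 6: 0, 9: 0, 12: 0, 15: 0, 18: 0, 21: 0, 24: 0, 27: 13, 30: 19, 33: 8, 36: 2, 39: 0, 42: 0, 45: 0, 48: 0, 51: 0, 54: 0, 57: 0, 60: 0, 63: 0, 66: 0, 69: 0, 72: 0, 75: 0, 78: 0}
bar x,z [nan nan nan] 0
top {0: 0, 3: 0, 6: 0, 9: 0, 12: 2, 15: 1, 18: 3, 21: 10, 24: 9, 27: 66, 30: 73, 33: 69, 36: 72, 39: 74, 42: 76, 45: 17, 48: 32, 51: 13, 54: 7, 57: 11, 60: 9, 63: 9, 66: 6, 69: 8, 72: 5, 75: 7, 78: 7}
bar x,z [ 15.5  58.4 267.9] 141
  return _methods._mean(a, axis=axis, dtype=dtype,
  ret = um.true_divide(
```

>>> {"api": "play_rows", "payload": {
  "steps": [
    {"delta_pos": [0, 0.1, -0.05], "yaw": 0, "jaw": 0},
    {"delta_pos": [0, 0.2, -0.1], "yaw": 0, "jaw": 0},
    {"delta_pos": [0, 0.3, -0.1], "yaw": 0, "jaw": 0},
    {"delta_pos": [0, 0.4, -0.1], "yaw": 0, "jaw": 0},
    {"delta_pos": [0, 0.5, -0.1], "yaw": 0, "jaw": 0},
    {"delta_pos": [0, 0.5, -0.1], "yaw": 0, "jaw": 0},
    {"delta_pos": [0, 0.5, -0.1], "yaw": 0, "jaw": 0},
    {"delta_pos": [0, 0.5, -0.1], "yaw": 0, "jaw": 0}
  ]
}}

```text
clock: 13.55
eef_pos: [629.9, -233.9, 246.8]
tcp_rot: [-3.138, -0.0, 1.717]
contact_force: [-4.0, -3.8, 9.3]
opening: 0.124
grasp_force: 33.0
```

>>> {"api": "play_rows", "payload": {
  "steps": [
    {"delta_pos": [0, 0.05, 0], "yaw": 0, "jaw": 0},
    {"delta_pos": [0, 0.1, 0], "yaw": 0, "jaw": 0},
    {"delta_pos": [0, 0.15, 0], "yaw": 0, "jaw": 0},
    {"delta_pos": [0, 0.2, 0], "yaw": 0, "jaw": 0},
    {"delta_pos": [0, 0.2, 0], "yaw": 0, "jaw": 0},
    {"delta_pos": [0, 0.2, 0], "yaw": 0, "jaw": 0},
    {"delta_pos": [0, 0.2, 0], "yaw": 0, "jaw": 0},
    {"delta_pos": [0, 0.2, 0], "yaw": 0, "jaw": 0}
  ]
}}

```text
clock: 14.35
eef_pos: [631.3, -233.7, 246.8]
tcp_rot: [-3.137, -0.0, 1.717]
contact_force: [-6.1, -4.0, 10.0]
opening: 0.125
grasp_force: 33.3
```

>>> {"api": "play_rows", "payload": {
  "steps": [
    {"delta_pos": [0, 0.05, 0], "yaw": 0, "jaw": 0},
    {"delta_pos": [0, 0.1, 0], "yaw": 0, "jaw": 0},
    {"delta_pos": [0, 0.15, 0], "yaw": 0, "jaw": 0},
    {"delta_pos": [0, 0.2, 0], "yaw": 0, "jaw": 0},
    {"delta_pos": [0, 0.2, 0], "yaw": 0, "jaw": 0},
    {"delta_pos": [0, 0.2, 0], "yaw": 0, "jaw": 0},
    {"delta_pos": [0, 0.2, 0], "yaw": 0, "jaw": 0},
    {"delta_pos": [0, 0.2, 0], "yaw": 0, "jaw": 0}
  ]
}}

```text
clock: 15.15
eef_pos: [631.4, -233.7, 246.7]
tcp_rot: [-3.133, -0.001, 1.716]
contact_force: [-14.3, -4.1, 15.3]
opening: 0.127
grasp_force: 33.8
```

The force is now rising with no further movement, so the door is against its shut stop. I'll press a little more, then release.

>>> {"api": "play_rows", "payload": {
  "steps": [
    {"delta_pos": [0, 0.1, 0], "yaw": 0, "jaw": 0},
    {"delta_pos": [0, 0.15, 0], "yaw": 0, "jaw": 0},
    {"delta_pos": [0, 0.15, 0], "yaw": 0, "jaw": 0},
    {"delta_pos": [0, 0.15, 0], "yaw": 0, "jaw": 0},
    {"delta_pos": [0, 0.15, 0], "yaw": 0, "jaw": 0},
    {"delta_pos": [0, 0.15, 0], "yaw": 0, "jaw": 0},
    {"delta_pos": [0, 0.15, 0], "yaw": 0, "jaw": 0},
    {"delta_pos": [0, 0.15, 0], "yaw": 0, "jaw": 0}
  ]
}}

```text
clock: 15.95
eef_pos: [631.4, -233.7, 246.7]
tcp_rot: [-3.13, -0.001, 1.716]
contact_force: [-21.0, -5.6, 18.4]
opening: 0.124
grasp_force: 34.2
```

>>> {"api": "play_rows", "payload": {
  "steps": [
    {"delta_pos": [0, 0, 0], "yaw": 0, "jaw": 25},
    {"delta_pos": [0, 0, 0], "yaw": 0, "jaw": 40},
    {"delta_pos": [0, -0.3, 0], "yaw": 0, "jaw": 60},
    {"delta_pos": [0, -0.3, 0], "yaw": 0, "jaw": 60},
    {"delta_pos": [0, -0.3, -1.5], "yaw": 0, "jaw": 60},
    {"delta_pos": [0, -0.3, -4], "yaw": 0, "jaw": 60},
    {"delta_pos": [0, -0.3, -7], "yaw": 0, "jaw": 60},
    {"delta_pos": [0, -0.3, -10], "yaw": 0, "jaw": 60}
  ]
}}

```text
clock: 16.75
eef_pos: [634.5, -233.0, 349.1]
tcp_rot: [3.141, 0.0, 1.717]
contact_force: [0.4, 0.2, 0.2]
opening: 0.599
grasp_force: 0.0
```

```bash
python3 g.py 3 2>/dev/null; python3 -c "
import cv2,numpy as np
a=cv2.imread('pics/scene3.png');b=cv2.imread('pics/top3.png')
cv2.imwrite('pics/both3.png',np.hstack([a[60:480,180:560],b[60:480,180:580]]))"
```

```text
[ 634.45216955 -232.95022617  349.08793764] [0.41130064 0.16786268 0.1859944 ]
scene {0: 0, 3: 0, 6: 0, 9: 0, 12: 0, 15: 0, 18: 1, 21: 0, 24: 0, 27: 0, 30: 0, 33: 73, 36: 55, 39: 57, 42: 41, 45: 39, 48: 33, 51: 15, 54: 0, 57: 0, 60: 0, 63: 0, 66: 0, 69: 0, 72: 1, 75: 0, 78: 0}
bar x,z [ 21.3  62.9 269.6] 103
top {0: 0, 3: 0, 6: 0, 9: 0, 12: 0, 15: 1, 18: 1, 21: 3, 24: 7, 27: 12, 30: 67, 33: 85, 36: 79, 39: 78, 42: 80, 45: 84, 48: 67, 51: 12, 54: 9, 57: 11, 60: 15, 63: 10, 66: 15, 69: 9, 72: 4, 75: 13, 78: 5}
bar x,z [ 20.6  55.6 268.6] 162
```

View pics/both3.png

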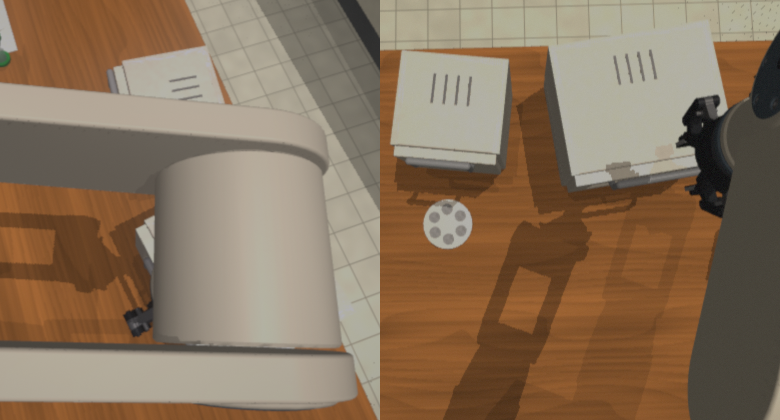

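Released: the door top (x 30–51) now adjoins the cabinet front, and no gap shows. I'll check this with the wrist camera.

```bash
python3 - <<'E'
from h import *
a=0.147;ex=np.array([np.cos(a),np.sin(a)]);ey=np.array([-np.sin(a),np.cos(a)]);B=np.array([609.2,-237.4])
im,d=vision.grab_frame("wrist");cv2.imwrite("pics/wrist3.png",im[:,:,::-1])
P=cloud("wrist",d,d>0);Q=np.c_[(P[:,:2]-B)@ex,(P[:,:2]-B)@ey,P[:,2]]
m=(Q[:,2]>190)&(Q[:,2]<230)&(Q[:,0]>20)&(Q[:,0]<70)&(abs(Q[:,1])<110)
for lo in range(20,70,2):
    k=m&(Q[:,0]>=lo)&(Q[:,0]<lo+2);print(lo,k.sum(),np.median(Q[k,2]).round(1) if k.any() else 0,end="; ")
m=(Q[:,2]>258)&(Q[:,2]<280)&(abs(Q[:,0]-20)<15)&(abs(Q[:,1])<70);print("bar",cv2.minAreaRect(Q[m][:,:2].astype(np.float32)))
E
```

```text
20 0 0; 22 0 0; 24 1 216.7; 26 19 216.6; 28 51 214.4; 30 62 211.9; 32 775 217.9; 34 630 218.2; 36 622 218.2; 38 632 218.2; 40 637 218.2; 42 640 218.1; 44 628 218.2; 46 642 218.1; 48 629 218.2; 50 770 221.5; 52 680 222.9; 54 655 223.1; 56 653 223.2; 58 651 223.2; 60 652 223.1; 62 665 223.1; 64 644 223.1; 66 657 223.2; 68 650 223.2; bar ((21.3691463470459, -0.0888214111328125), (139.7947540283203, 12.032899856567383), 89.98120880126953)
```

View pics/wrist3.png

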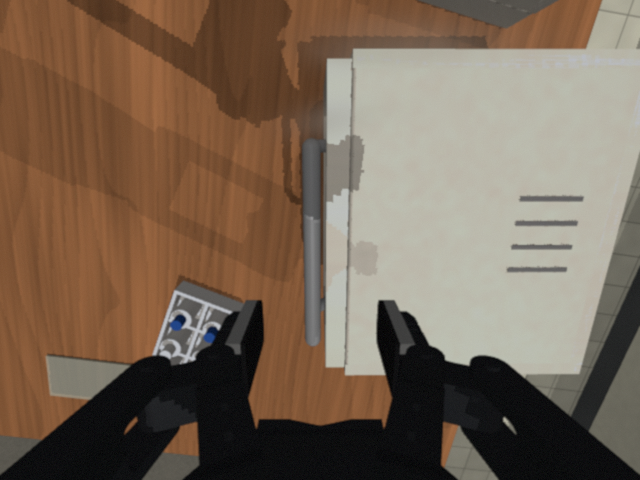

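The door sits flush against the cabinet front (seam at column 350), its top edge reads level, and the fingers are clear of the bar.

```bash
python3 -c "
from rig import r
print(r.sign_off())"
```

```text
the job is handed in; nothing more can be done
None
```

The incubator door was pulled fully open, held at its stop for about 3 s, pushed fully shut and released; the drier door stayed shut, and I handed the job in at about 17 s on the robot clock.

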